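# Set the punch turret to the slot

### The job

On the bookbinder's green punch stand, push the turret's upright tab round with a fingertip until it points squarely at the label with the single bar (the slot punch), then press the plunger in the middle of the turret fully down for a moment to seat it, and let it spring back up. Only push and press: do not pinch the tab, do not press the plunger before the tab is at its label, and leave the other things on the bench where they are.

Things in the scene. Friction and masses are not known exactly. Their poses are not given: they have to be found in the camera images.
- turret (a joint): angle of the punch turret about its upright axis, rad, growing counter-clockwise seen from above; at 0 the tab points along the casting's own -x. It runs from -1.75 to 1.75 with stops there, well past the outermost labels, and starts within 0.35 of 0. No clicks: it is held by friction (about 1.5 N at the tab moves it) and stays where it is left. The labels lie at about -1.3, -0.6, 0.6 and 1.3; which emblem is at which changes.
- turret_axis (a point): centre of the turret's flat top face, on its upright axis, 66 mm above the bench. Turns with the turret: z is up and the tab always lies along its -x. The turret is an aluminium disc 110 mm across and 10 mm thick, on a round green casting 292 mm across and 20 mm high that is fixed to the bench, but stands at a different place and yaw each time.
- tab (a point): centre of the tab's upright block, 80 mm out from the turret's axis, 84 mm above the bench. The block is 24 mm (radially) x 16 mm (along its travel) and reaches from 64 mm to 102 mm above the bench; under it a flat arm 16 mm wide leads back to the disc and ends in a short pointed nose about 97 mm from the axis. There is only the casting's top (20 mm) and the labels (26 mm) under and beside the tab's path.
- slot (a point): TARGET label, for the slot punch: a single straight bar, 30 x 8 mm. Raised emblem on a round metal label 42 mm across lying flat on the casting, its centre 118 mm from the turret's axis; this point is the emblem's centre, on its top, 26 mm above the bench. The label does not move; its yaw means nothing.
- cross (a point): label with an upright-armed cross, two bars of 30 x 8 mm. Raised emblem on a round metal label 42 mm across lying flat on the casting, its centre 118 mm from the turret's axis; this point is the emblem's centre, on its top, 26 mm above the bench. The label does not move; its yaw means nothing.
- square (a point): label with a solid square of 22 mm. Raised emblem on a round metal label 42 mm across lying flat on the casting, its centre 118 mm from the turret's axis; this point is the emblem's centre, on its top, 26 mm above the bench. The label does not move; its yaw means nothing.
- ring (a point): label with a ring 30 mm across. Raised emblem on a round metal label 42 mm across lying flat on the casting, its centre 118 mm from the turret's axis; this point is the emblem's centre, on its top, 26 mm above the bench. The label does not move; its yaw means nothing.
- plunger (a joint): how far the seating plunger is pressed down, m: 0 up, 0.008 fully down (on its stop). A spring brings it back up; it takes about 1.5 N to start and 5.5 N to press fully.
- plunger_top (a point): centre of the plunger's round flat top, 32 mm across, on the turret's axis, 102 mm above the bench when up. It stands 36 mm above the disc and moves straight down.
- spool: loose bystander: wooden thread spool, 36 mm across, 40 mm tall, standing. Origin at its underside.
- glue_jar: loose bystander: glue jar with lid, 60 mm across, 75 mm tall, standing. Origin at its underside.
- eyelet_tin: loose bystander: flat round brass tin, 68 mm across, 24 mm tall, on the casting behind the turret. Origin at its underside.
- weight: loose bystander: round tapering iron weight, 84 mm across, 68 mm tall with its knob. Origin at its underside.
- bone_folder: loose bystander: flat white bone folder, 150 x 22 x 6 mm, long along its x. Origin at its underside.
- awl: loose bystander: awl lying down, wooden handle 75 mm, 22 mm tall, steel needle towards its +x. Origin at its underside.
- screwdriver: loose bystander: screwdriver lying down along its x, red handle. Origin at its underside.

How it is judged:
By the outcome, as a careful person would: the job done as asked, in the order asked, and still so for the second after the job is handed in, with the robot touching nothing.
It also fails if it takes over 42 s, if anything falls off the work surface, if the arm or the gripper's body presses on something with over 40 N, if the wrist force passes 120 N, or if a joint passes its speed limit or range.

### The arm

A 7-joint arm with a two-finger parallel gripper is mounted at the origin on the work surface. World frame = base frame: x ahead of the robot, y to its left, z up, the work surface at z = 0. Lengths are in mm, angles in degrees, forces in N, time in s.
With the tool pointing down it reaches from about 400 to 875 mm from the base axis. Payload 6.5 kg.
Tool frame: the origin (TCP) lies on the centre line of the jaws, within the pads' length; the fingertips stand 14 mm ahead of it and the grasp point (between the pads) lies 5 mm behind it; z points along the fingers, y is the line along which they close (so a half turn about z gives the same grasp; the last joint's range is limited). The gripper opens to 88 mm and grips with 3 to 60 N. Pads are 18 mm wide; open, the fingers measure 123 mm over their backs; the gripper's body (75 mm by 187 mm) begins 45 mm behind the grasp point.
Start: joints at [-75.585, 30.733, -0.252, 88.115, 0.149, 61.152, -4.079], TCP at [203.106, 617.445, 214.916] pointing down, gripper open.
Joint ranges: [-154.64, 154.64], [-21.42, 123.67], [-72.66, 72.17], [13.99, 137.28], [-74.86, 254.86], [10.95, 109.41], [-158.01, 158.01]. Speed limits (degrees/s): [136.94, 136.94, 180, 180, 180, 180, 180].

### API

Orientations are given as a 3x3 rotation matrix whose columns are the frame's x, y, z axes.
In Python, from bench import ctrl gives the robot as it stands.
- The arm moves only by the tool servo_tool, never from a script. Its argument "moves" is a list of rows, each a list of 4 numbers: the shift along the tool's x, y, z in cm, then the turn about the tool's z in rad. In form: [[tx, ty, tz, spin], ...]. A call has 1 to 12 rows; each row shifts and turns the commanded pose from where the row before left it, along the tool's axes as they then stand; what a row does not reach is not made up. A row lasts 1/12 s, in which the tool goes at most 41.7 mm and 7.16 degrees, less where a joint would pass 70% of its speed; a pose out of reach is approached as far as the arm can. A call is refused whole if a number of a shift passes 4.17 or a number of a turn 0.125, either way. A call with a gripper value outside its range is refused whole. "gripper" is the gripper's target within -1 to 1 (shut at 1, half-way at 0, fully open at -1), set as the call begins (left out, the last holds). The fingers move at their own pace and stop on an object; "squeeze" is the grip in N (left out, the last holds). Time passes only in rows, so rows that do not move let the fingers close. It gives the time, the measured TCP pose, the force, the opening and the grip force at its end, in the units of the state.
- ctrl.observe(): the state, without advancing time (a new reading comes with each control period).
- ctrl.get_image(name): name is "scene" or "top" or "wrist"; returns a dict with "color" (384x512x3 uint8, blue, green, red), "K" (3x3 intrinsics, pixels), "k1" (the pictures are not rectified: a ray, as slopes to the right and down, at radius r is drawn at 1 + k1 r^2 times it, then the intrinsics apply), "extrinsics" (4x4, takes a point from camera to world coordinates). Camera axes: x right, y up, looking along -z (the intrinsics and any distortion apply to the point x, -y, -z); pixel columns grow to the right and rows downward; lengths in mm; the calibration is good to about 2 mm. A picture is of the moment at which its call begins. There is no depth.
- ctrl.finish_job(): hands the job in; it is judged then, once.
Trained networks look in a picture, given as the dict that the camera call returned (one of the last four; its "shot" number tells which), for a name from the list of things; names that differ only in an ending like _2 or _b are one class to them, and where a whole thing is asked for, a point or a joint stands for the part that bears it (a point fixed in the world has none). Each returns a list of dicts, best first, with "conf" (0 to 1); they miss things now and then, are a little off and sometimes report something else, mostly with a low value. They report only what shows in the picture. A call takes as long as a camera call.
- ctrl.spot_in(picture, thing): "rect" ([left, top, right, bottom] in pixels, round what is visible of it).
- ctrl.spot_point(picture, thing): "position" ([row, column] in pixels: a listed point, or the origin of a listed thing).
The state is a dict: "time": time; "joint_positions": joint angles; "qvel": joint speeds; "joint_efforts": joint torques, N m; "position": TCP position; "eef_rot": TCP orientation; "force": force on the tool from outside, world axes, zero at the start; "torque": the same for the moment, N m; "opening": finger opening in mm; "finger_force": force on a finger pad.
Only numpy, scipy, OpenCV 4.12 (cv2) and the standard library are available. Lean on these libraries where they do the work, as an engineer would, in place of code of your own. Each camera call takes 0.05 s, during which the arm holds its last target. There are 200 camera calls.

## Working session

There is one attempt and no reset: what is moved stays moved. The work goes in short steps, Python scripts to look and compute and a tool call to move; the robot and the scene stay as the last step left them, time stands still between calls to the robot, and variables do not carry over. Pictures are saved under pics/ and viewed, at most 10 in all, crops included, and the job is handed in when it is done.

Besides the shell and the picture viewer there is one more tool, called after ">>>" as name(argument=value, ...) on one line, values as JSON. servo_tool: Moves the arm, as the interface text tells. Its arguments: {"type":"object","properties":{"moves":{"type":"array"},"gripper":{"type":"number"},"squeeze":{"type":"number"}},"required":["moves"]}

```bash
mkdir -p pics; cat > h.py <<'E'
import numpy as np,cv2
from bench import ctrl
def world(p,rc,z):
    K=np.array(p["K"]);E=np.array(p["extrinsics"])
    d=np.array([(rc[1]-K[0,2])/K[0,0],(rc[0]-K[1,2])/K[1,1]]);u=d.copy()
    for _ in range(20): u=d/(1+p["k1"]*(u@u))
    v=E[:3,:3]@np.array([u[0],-u[1],-1]);o=E[:3,3]
    return (o+v*(z-o[2])/v[2])
Z=dict(turret_axis=66,tab=84,slot=26,cross=26,square=26,ring=26,plunger_top=102)
def look(cam,names=Z):
    p=ctrl.get_image(cam)
    for n in names:
        for r in ctrl.spot_point(p,n)[:2]:
            print(cam,n,round(r["conf"],2),np.round(r["position"]),np.round(world(p,r["position"],Z.get(n,0)),1))
    return p
E
python3 - <<'E'
from h import *
s=ctrl.observe();print(s["time"],s["position"],np.round(s["eef_rot"],3),s["opening"])
for c in("top","scene"):
    p=look(c,list(Z)+["glue_jar","weight","spool","eyelet_tin"]);cv2.imwrite(f"pics/{c}1.png",p["color"])
E
```

```text
0.0 [202.92439084 616.8331967  214.03201422] [[-0.95   0.312 -0.   ]
 [ 0.312  0.95  -0.002]
 [-0.    -0.002 -1.   ]] 88.12661731955102
top turret_axis 0.6 [196. 243.] [561.4  20.9  66. ]
top tab 0.74 [230. 258.] [479.1  -4.5  84. ]
top tab 0.39 [195. 246.] [557.9  12.6  84. ]
top slot 0.57 [212. 298.] [ 518.4 -102.3   26. ]
top cross 0.65 [219. 200.] [525.8 125.   26. ]
top cross 0.48 [245. 331.] [ 433.3 -167.9   26. ]
top square 0.77 [244. 224.] [461.4  75.   26. ]
top square 0.21 [280. 258.] [373.4   7.3  26. ]
top ring 0.66 [241. 278.] [456.7 -48.7  26. ]
top plunger_top 0.59 [194. 245.] [555.   15.2 102. ]
top glue_jar 0.95 [255. 172.] [451.6 200.3   0. ]
top glue_jar 0.49 [247. 328.] [ 433.1 -164.6    0. ]
top weight 0.78 [244. 329.] [ 440.1 -167.2    0. ]
top spool 0.48 [284. 260.] [364.6   3.3   0. ]
top eyelet_tin 0.81 [150. 244.] [687.6   8.4   0. ]
top eyelet_tin 0.26 [212. 298.] [ 522.5 -103.6    0. ]
scene turret_axis 0.66 [223. 132.] [ 454.4 -296.9   66. ]
scene turret_axis 0.63 [193. 266.] [557.2  11.3  66. ]
scene tab 0.74 [167. 248.] [476.   11.5  84. ]
scene slot 0.66 [218. 216.] [ 527.3 -115.1   26. ]
scene cross 0.49 [176. 299.] [535.1 133.9  26. ]
scene square 0.6 [166. 265.] [458.7  77.6  26. ]
scene square 0.36 [161. 221.] [376.  -10.6  26. ]
scene ring 0.55 [186. 224.] [455.1 -49.6  26. ]
scene ring 0.35 [161. 226.] [383.5  -0.7  26. ]
scene plunger_top 0.58 [162. 225.] [443.2 -32.8 102. ]
scene plunger_top 0.42 [185. 267.] [560.5  11.3 102. ]
scene glue_jar 0.61 [152. 305.] [462.1 211.8   0. ]
scene weight 0.86 [207. 182.] [ 434.9 -164.1    0. ]
scene spool 0.54 [162. 228.] [369.3  14.3   0. ]
scene eyelet_tin 0.69 [239. 287.] [660.1   4.2   0. ]
scene eyelet_tin 0.61 [176. 294.] [513.7 133.9   0. ]
```

View pics/top1.png

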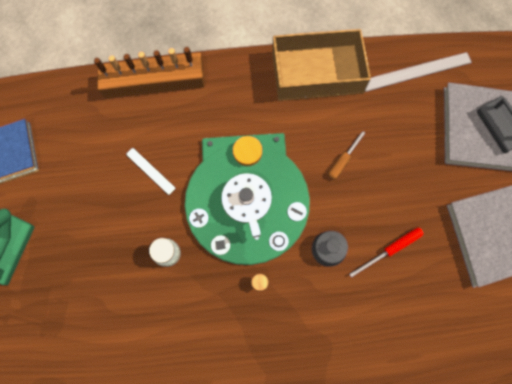

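View pics/scene1.png

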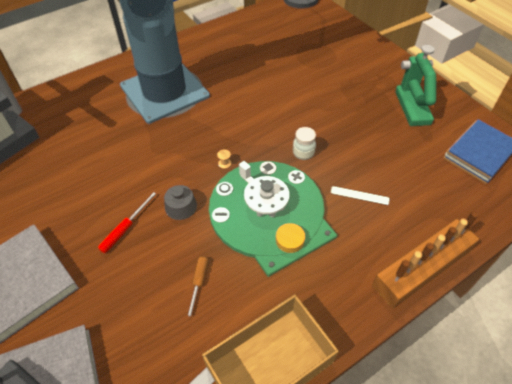

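The top picture shows the slot label (single bar) at (212,298), the ring at (241,278) and the tab at about (232,256). The turret axis is near (196,245). So the target is about +1.3 rad and the tab has to be pushed ccw, towards -y.

```bash
cat >> h.py <<'E'
def plan(way,v=35):
    """way: list of (x,y,z,psi_deg of tool x, rows or None); prints rows from the measured pose"""
    s=ctrl.observe();P=np.array(s["position"],float);R=np.array(s["eef_rot"]);q=np.degrees(np.arctan2(R[1,0],R[0,0]))
    print("t",s["time"],"at",np.round(P,1),round(q,1),"F",np.round(s["force"],1),"open",round(s["opening"],1))
    for x,y,z,psi,n in way:
        T=np.array([x,y,z],float);n=n or int(np.ceil(max(np.linalg.norm(T-P)/v,abs(psi-q)/6.5)))
        P0,q0=P.copy(),q
        out=[]
        for i in range(n):
            d=P0+(T-P0)*(i+1)/n-P;a=np.radians(q)
            sp=-round(np.radians(q0+(psi-q0)*(i+1)/n-q),3)
            r=np.round([d@[np.cos(a),np.sin(a),0]/10,d@[np.sin(a),-np.cos(a),0]/10,-d[2]/10],2)
            P=P+10*(r[0]*np.array([np.cos(a),np.sin(a),0])+r[1]*np.array([np.sin(a),-np.cos(a),0]));P[2]-=10*r[2]
            q-=np.degrees(sp);out.append([*map(float,r),sp])
        for k in range(0,n,12): print(str(out[k:k+12]).replace(" ",""))
E
python3 -c "
from h import *
plan([(490,80,210,96,None)])"
```

```text
t 1.2 at [203.1 617.4 214.9] 161.8 F [ 0.1  0.3 -0.5] open 88.0
[[-2.45,-2.34,0.03,np.float64(0.064)],[-2.59,-2.18,0.02,np.float64(0.064)],[-2.72,-2.0,0.03,np.float64(0.063)],[-2.85,-1.83,0.03,np.float64(0.064)],[-2.96,-1.65,0.03,np.float64(0.064)],[-3.05,-1.45,0.02,np.float64(0.064)],[-3.15,-1.26,0.03,np.float64(0.064)],[-3.22,-1.05,0.03,np.float64(0.063)],[-3.27,-0.84,0.03,np.float64(0.064)],[-3.33,-0.64,0.02,np.float64(0.064)],[-3.35,-0.42,0.03,np.float64(0.064)],[-3.38,-0.2,0.03,np.float64(0.064)]]
[[-3.39,0.01,0.02,np.float64(0.063)],[-3.37,0.22,0.03,np.float64(0.064)],[-3.36,0.44,0.03,np.float64(0.064)],[-3.32,0.66,0.03,np.float64(0.064)],[-3.27,0.86,0.02,np.float64(0.064)],[-3.21,1.07,0.03,np.float64(0.063)]]
```

>>> servo_tool(moves=[[-2.45, -2.35, 0, 0.064], [-2.6, -2.2, 0, 0.064], [-2.7, -2.0, 0, 0.064], [-2.85, -1.85, 0, 0.064], [-2.95, -1.65, 0, 0.064], [-3.05, -1.45, 0, 0.064], [-3.15, -1.25, 0, 0.064], [-3.2, -1.05, 0, 0.064], [-3.25, -0.85, 0, 0.064], [-3.35, -0.65, 0, 0.064], [-3.35, -0.4, 0, 0.064], [-3.4, -0.2, 0, 0.064]], gripper=1, squeeze=10)

```text
time: 2.2
position: [394.3, 257.3, 215.3]
eef_rot: [[-0.464, 0.886, 0.001], [0.886, 0.464, 0.001], [0.0, 0.001, -1.0]]
force: [0.3, 0.5, -0.2]
opening: 10.6
finger_force: 0.0
```

>>> servo_tool(moves=[[-3.4, 0, 0, 0.064], [-3.35, 0.2, 0, 0.064], [-3.35, 0.45, 0, 0.064], [-3.3, 0.65, 0, 0.064], [-3.25, 0.85, 0, 0.064], [-3.2, 1.05, 0, 0.064], [0, 0, 0, 0], [0, 0, 0, 0], [0, 0, 0, 0]])

```text
time: 2.95
position: [487.6, 80.6, 214.9]
eef_rot: [[-0.102, 0.995, -0.0], [0.995, 0.102, 0.001], [0.001, -0.0, -1.0]]
force: [-0.2, 1.0, -0.1]
opening: 0.4
finger_force: 0.0
```

```bash
python3 - <<'E'
from h import *
plan([])
p=look("wrist");cv2.imwrite("pics/w1.png",p["color"]);print(np.round(p["extrinsics"],2))
E
```

```text
t 2.95 at [487.6  80.6 214.9] 95.9 F [-0.2  1.  -0.1] open 0.4
wrist turret_axis 0.89 [238. 309.] [556.5  12.2  66. ]
wrist turret_axis 0.73 [132. 296.] [525.4 129.7  66. ]
wrist tab 0.4 [240. 311.] [554.9  18.9  84. ]
wrist cross 0.57 [131. 298.] [533.6 128.8  26. ]
wrist square 0.75 [163. 235.] [463.3  82.9  26. ]
wrist plunger_top 0.43 [129. 294.] [518.4 133.9 102. ]
[[ 9.9000e-01 -1.0000e-01 -3.0000e-02  4.8090e+02]
 [ 1.0000e-01  9.6000e-01  2.6000e-01  1.4900e+02]
 [-0.0000e+00 -2.6000e-01  9.6000e-01  3.8643e+02]
 [ 0.0000e+00  0.0000e+00  0.0000e+00  1.0000e+00]]
```

View pics/w1.png

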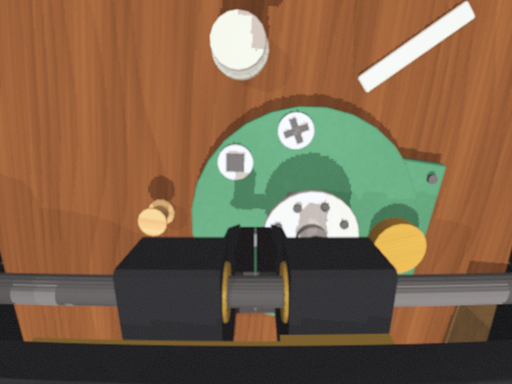

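The wrist picture shows the cross at (131,298), the square at (163,235) and the turret hub at (238,309). The fingers hide the tab. The axis is at about (556.5,12.5). I'll go down on the tab's +y side and push along the arc, stopping short of the target to check.

```bash
cat >> h.py <<'E'
A=np.array([556.5,12.5])
def arc(phis,delta,z=88,r=80,A=A,n=1):
    w=[]
    for f in phis:
        u=np.array([-np.cos(f),-np.sin(f)]);t=np.array([np.sin(f),-np.cos(f)])
        w.append((*(A+r*u-delta*t),z,90+np.degrees(f),n))
    return w
E
sed -i 's/sp=-round(np/sp=-round(float(np/; s/\/n-q),3)/\/n-q)),3)/' h.py
python3 - <<'E'
from h import *
a=arc([-0.1],17)[0]; print(a)
w=[(478,36,88,92,8)]+arc(np.linspace(-0.1,1.15,24),17)
import io,contextlib
b=io.StringIO()
with contextlib.redirect_stdout(b): plan(w)
print(b.getvalue().replace("]]\n[[","],["))
E
```

```text
(np.float64(478.59683486075403), np.float64(37.40174414147269), 88, np.float64(84.27042204869177), 1)
t 3.35 at [487.8  80.2 214.9] 95.8 F [-0.5 -0.3  0.5] open 0.4
[[-0.54,-0.18,1.59,0.008],[-0.54,-0.17,1.58,0.009],[-0.54,-0.17,1.59,0.008],[-0.54,-0.17,1.59,0.009],[-0.54,-0.16,1.58,0.008],[-0.55,-0.15,1.59,0.008],[-0.54,-0.15,1.59,0.009],[-0.55,-0.15,1.58,0.008],[0.14,0.07,0.0,0.135],[-0.44,-0.08,0.0,-0.054],[-0.44,-0.08,0.0,-0.055],[-0.43,-0.08,0.0,-0.054],[-0.44,-0.09,0.0,-0.054],[-0.44,-0.08,0.0,-0.055],[-0.43,-0.08,0.0,-0.054],[-0.44,-0.08,0.0,-0.054],[-0.44,-0.08,0.0,-0.055],[-0.44,-0.08,0.0,-0.054],[-0.43,-0.08,0.0,-0.054],[-0.44,-0.08,0.0,-0.055],[-0.44,-0.08,0.0,-0.054],[-0.44,-0.08,0.0,-0.054],[-0.43,-0.08,0.0,-0.055],[-0.44,-0.08,0.0,-0.054],[-0.44,-0.08,0.0,-0.054],[-0.43,-0.08,0.0,-0.055],[-0.44,-0.08,0.0,-0.054],[-0.44,-0.08,0.0,-0.055],[-0.43,-0.08,0.0,-0.054],[-0.44,-0.08,0.0,-0.054],[-0.44,-0.08,0.0,-0.055],[-0.43,-0.09,0.0,-0.054]]
```

>>> servo_tool(moves=[[-0.55, -0.15, 1.6, 0.025], [-0.55, -0.15, 1.6, 0.025], [-0.55, -0.15, 1.6, 0.025], [-0.55, -0.15, 1.6, 0.025], [-0.55, -0.1, 1.6, 0.025], [-0.55, -0.1, 1.6, 0.025], [-0.5, 0, 1.55, 0.025], [-0.4, 0, 1.55, 0.025], [0, 0, 0, 0]])

```text
time: 4.1
position: [478.8, 36.6, 85.8]
eef_rot: [[0.1, 0.995, -0.004], [0.995, -0.1, -0.001], [-0.002, -0.004, -1.0]]
force: [-1.0, -0.2, 0.3]
opening: 0.4
finger_force: 0.0
```

>>> servo_tool(moves=[[-0.44, -0.08, 0, -0.0545], [-0.44, -0.08, 0, -0.0545], [-0.44, -0.08, 0, -0.0545], [-0.44, -0.08, 0, -0.0545], [-0.44, -0.08, 0, -0.0545], [-0.44, -0.08, 0, -0.0545], [-0.44, -0.08, 0, -0.0545], [-0.44, -0.08, 0, -0.0545], [0, 0, 0, 0]])

```text
time: 4.85
position: [478.3, 1.5, 88.9]
eef_rot: [[-0.332, 0.943, 0.001], [0.943, 0.332, -0.0], [-0.001, 0.001, -1.0]]
force: [-0.8, -0.2, 0.4]
opening: 0.5
finger_force: 0.0
```

```bash
python3 - <<'E'
from h import *
plan([]);import math
p=look("top",["tab","turret_axis","slot"]);q=look("scene",["tab","turret_axis","slot"])
im=np.hstack([cv2.resize(p["color"][150:300,170:340],None,fx=2.3,fy=2.3,interpolation=3),cv2.resize(q["color"][120:270,190:360],None,fx=2.3,fy=2.3,interpolation=3)])
cv2.imwrite("pics/c1.png",im)
E
```

```text
t 4.85 at [478.3   1.5  88.9] 109.4 F [-0.8 -0.2  0.4] open 0.5
top tab 0.31 [152. 245.] [656.5   4.7  84. ]
top tab 0.28 [219. 201.] [515.  116.4  84. ]
top slot 0.71 [213. 298.] [ 516.7 -100.4   26. ]
scene tab 0.91 [168. 245.] [474.9   4.8  84. ]
scene turret_axis 0.71 [193. 267.] [559.2  14.3  66. ]
scene slot 0.58 [218. 219.] [ 530.3 -109.7   26. ]
```

View pics/c1.png

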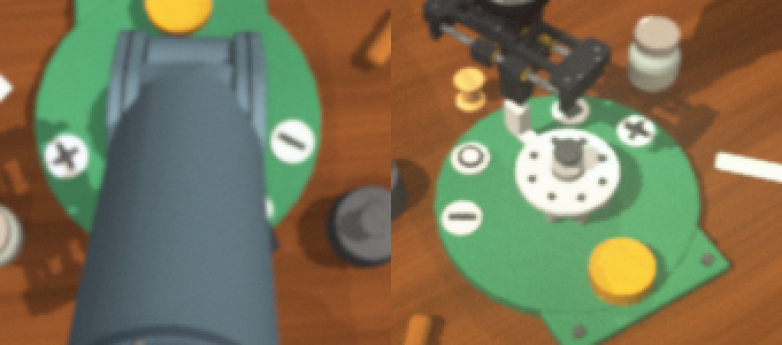

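In the scene crop the fingertip stands beside the tab at about (515,115), on the correct side and clear of the plunger and disc. I'll keep going along the arc.

>>> servo_tool(moves=[[-0.44, -0.08, 0, -0.0545], [-0.44, -0.08, 0, -0.0545], [-0.44, -0.08, 0, -0.0545], [-0.44, -0.08, 0, -0.0545], [-0.44, -0.08, 0, -0.0545], [-0.44, -0.08, 0, -0.0545], [-0.44, -0.08, 0, -0.0545], [-0.44, -0.08, 0, -0.0545], [-0.44, -0.08, 0, -0.0545], [-0.44, -0.08, 0, -0.0545], [0, 0, 0, 0]])

```text
time: 6.17
position: [495.4, -39.3, 88.0]
eef_rot: [[-0.772, 0.635, 0.001], [0.635, 0.772, -0.0], [-0.001, 0.0, -1.0]]
force: [0.9, -0.0, 0.1]
opening: 0.6
finger_force: 0.0
```

>>> servo_tool(moves=[[-0.44, -0.08, 0, -0.0545], [-0.44, -0.08, 0, -0.0545], [-0.44, -0.08, 0, -0.0545], [0, 0, 0, 0], [0, 0, 0, 0]])

```text
time: 6.58
position: [503.9, -48.1, 87.8]
eef_rot: [[-0.864, 0.504, -0.0], [0.504, 0.864, 0.0], [0.0, 0.0, -1.0]]
force: [0.0, 0.2, 0.4]
opening: 0.4
finger_force: 0.0
```

```bash
python3 - <<'E'
from h import *
w=arc([1.0,1.05,1.1],17);print([np.round(np.array(k[:4],float),1) for k in w])
plan([])
q=look("scene",["tab","turret_axis","slot","plunger_top"])
r=look("wrist",["tab","turret_axis","slot","plunger_top"])
im=np.hstack([cv2.resize(q["color"][120:270,190:360],None,fx=2.2,fy=2.2,interpolation=3),cv2.resize(r["color"],(440,330))])
cv2.imwrite("pics/c2.png",im[:,:800])
E
```

```text
[array([499. , -45.6,  88. , 147.3]), array([501.9, -48.4,  88. , 150.2]), array([505.1, -51.1,  88. , 153. ])]
t 6.5833 at [503.9 -48.1  87.8] 149.7 F [0.  0.2 0.4] open 0.4
scene tab 0.62 [170. 246.] [480.7   2.3  84. ]
scene turret_axis 0.63 [194. 266.] [559.    9.7  66. ]
scene slot 0.73 [216. 219.] [ 526.3 -107.1   26. ]
scene plunger_top 0.66 [185. 268.] [561.2  14.  102. ]
scene plunger_top 0.35 [191. 268.] [577.1   2.7 102. ]
wrist tab 0.56 [145. 309.] [478.7   3.4  84. ]
wrist slot 0.78 [245. 211.] [ 522.5 -100.2   26. ]
wrist plunger_top 0.85 [262. 392.] [559.3  12.6 102. ]
```

View pics/c2.png

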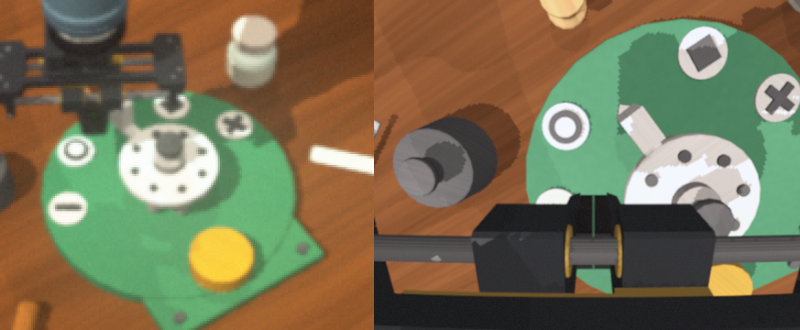

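The tab stayed at φ≈0.1 even though the fingertip went past it. I'll check where the fingertip really is by projecting it into the pictures.

```bash
cat >> h.py <<'E'
def proj(p,X):
    K=np.array(p["K"]);E=np.linalg.inv(np.array(p["extrinsics"]));c=E[:3,:3]@np.array(X,float)+E[:3,3]
    u=np.array([c[0],-c[1]])/-c[2];u=u*(1+p["k1"]*(u@u));return np.round([K[1,1]*u[1]+K[1,2],K[0,0]*u[0]+K[0,2]],1)
E
python3 - <<'E'
from h import *
s=ctrl.observe();P=s["position"];R=np.array(s["eef_rot"]);print(P)
q=ctrl.get_image("scene")
im=cv2.resize(q["color"][130:230,190:310],None,fx=6,fy=6,interpolation=3)
for X in ([*P[:2],P[2]-14],[*P[:2],P[2]],[*P[:2],P[2]+40],(*(A+80*np.array([-np.cos(.11),-np.sin(.11)])),102),(*(A+80*np.array([-np.cos(.11),-np.sin(.11)])),64),(*A,66),(*A,102)):
    r,c=proj(q,X);print(np.round(X),r,c);cv2.circle(im,(int((c-190)*6),int((r-130)*6)),4,(0,0,255),-1)
cv2.imwrite("pics/c3.png",im)
E
```

```text
[504.0591309  -48.23445066  87.93078769]
[504. -48.  74.] 187.5 233.4
[504. -48.  88.] 184.0 233.2
[504. -48. 128.] 173.6 232.4
[477.   4. 102.] 163.9 245.0
[477.   4.  64.] 173.6 245.4
[556.  12.  66.] 192.6 266.1
[556.  12. 102.] 183.6 266.3
```

View pics/c3.png

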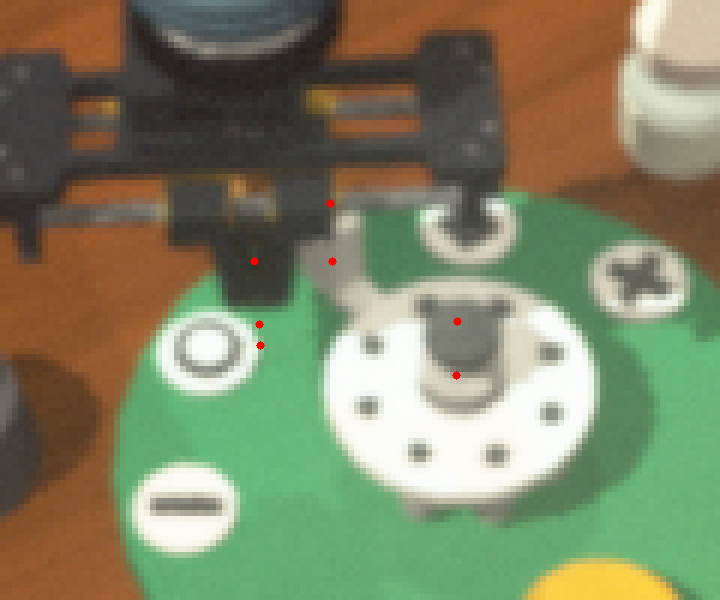

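```bash
python3 - <<'E'
from h import *
s=ctrl.observe();P=np.array(s["position"]);R=np.array(s["eef_rot"])
q=ctrl.get_image("wrist")
im=q["color"][180:330,150:420]
im=cv2.resize(im,None,fx=2.9,fy=2.9,interpolation=3)
E=np.array(q["extrinsics"]);print("cam in tool",np.round(R.T@(E[:3,3]-P),1))
for z in (14,-16,-40):
  for x,y in((9,17.5),(9,-17.5),(-9,17.5),(-9,-17.5)):
    r,c=proj(q,P+R@[x,y,z]);cv2.circle(im,(int((c-150)*2.9),int((r-180)*2.9)),4,[(0,0,255),(255,0,0),(0,255,255)][(14,-16,-40).index(z)],-1)
cv2.imwrite("pics/c4.png",im)
E
```

```text
cam in tool [  68.3    1.  -171.5]
```

View pics/c4.png

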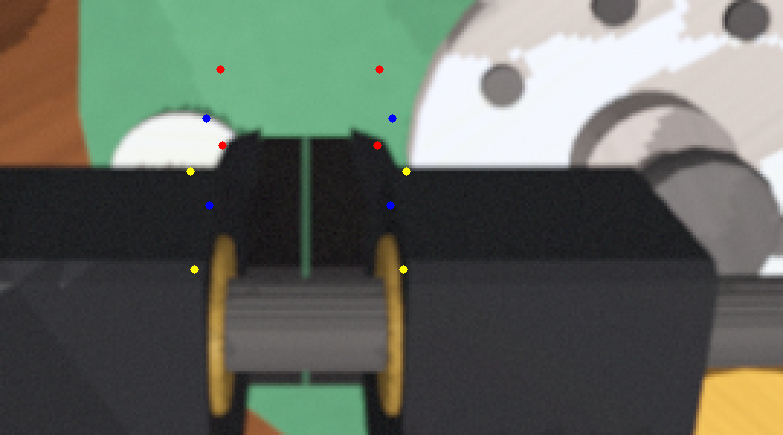

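Both views put the actual fingertip about 30 mm above the stated one, at z≈104, so it slid just over the tab's top. I'll lift, go back to the +y side, and work 20 mm lower. The body should still clear the tab at 102 mm.

```bash
python3 - <<'E'
from h import *
plan([(504,-48,112,149,2),(477,40,112,86,11),(477,40,68,86,5)])
E
```

```text
t 7.1833 at [504.1 -48.3  87.9] 149.9 F [ 0.2 -0.2 -0.4] open 0.3
[[0.01,0.01,-1.2,0.008],[0.01,0.01,-1.21,0.008]]
[[0.62,0.56,0.0,0.1],[0.68,0.49,0.0,0.1],[0.72,0.43,0.0,0.1],[0.76,0.35,0.0,0.1],[0.79,0.27,0.0,0.1],[0.81,0.19,0.0,0.1],[0.83,0.11,0.0,0.1],[0.84,0.03,0.0,0.099],[0.83,-0.06,0.0,0.1],[0.83,-0.14,0.0,0.1],[0.81,-0.22,0.0,0.1]]
[[-0.0,-0.0,0.88,0.0],[-0.0,-0.0,0.88,0.0],[-0.0,-0.0,0.88,0.0],[-0.0,-0.0,0.88,0.0],[-0.0,-0.0,0.88,0.0]]
```

>>> servo_tool(moves=[[0, 0, -2.4, 0], [0.6, 0.55, 0, 0.1], [0.7, 0.5, 0, 0.1], [0.7, 0.45, 0, 0.1], [0.75, 0.35, 0, 0.1], [0.8, 0.25, 0, 0.1], [0.8, 0.2, 0, 0.1], [0.85, 0.1, 0, 0.1], [0.85, 0.05, 0, 0.1], [0.85, -0.05, 0, 0.1], [0.85, -0.15, 0, 0.1], [0.8, -0.2, 0, 0.1]])

```text
time: 8.18
position: [475.9, 40.3, 111.9]
eef_rot: [[0.059, 0.998, 0.0], [0.998, -0.059, 0.0], [0.0, 0.0, -1.0]]
force: [-0.3, -0.9, -0.2]
opening: 0.9
finger_force: 0.0
```

>>> servo_tool(moves=[[0, 0, 0, 0], [0, 0, 0.9, 0], [0, 0, 0.9, 0], [0, 0, 0.9, 0], [0, 0, 0.9, 0], [0, 0, 0.8, 0], [0, 0, 0, 0]])

```text
time: 8.77
position: [474.8, 39.2, 66.0]
eef_rot: [[0.055, 0.999, -0.003], [0.999, -0.055, -0.001], [-0.001, -0.003, -1.0]]
force: [-0.5, -0.1, -0.1]
opening: 0.8
finger_force: 0.0
```

>>> servo_tool(moves=[[-0.44, -0.08, 0, -0.0545], [-0.44, -0.08, 0, -0.0545], [-0.44, -0.08, 0, -0.0545], [-0.44, -0.08, 0, -0.0545], [-0.44, -0.08, 0, -0.0545], [-0.44, -0.08, 0, -0.0545], [-0.44, -0.08, 0, -0.0545], [-0.44, -0.08, 0, -0.0545], [-0.44, -0.08, 0, -0.0545]])

```text
time: 9.52
position: [474.6, -0.2, 67.7]
eef_rot: [[-0.425, 0.905, -0.002], [0.905, 0.425, 0.0], [0.001, -0.001, -1.0]]
force: [-2.1, 1.7, -0.2]
opening: 0.4
finger_force: 0.9
```

```bash
python3 - <<'E'
from h import *
plan([])
q=look("scene",["tab"])
cv2.imwrite("pics/c5.png",cv2.resize(q["color"][130:230,190:310],None,fx=6,fy=6,interpolation=3))
E
```

```text
t 9.5167 at [ 4.746e+02 -2.000e-01  6.770e+01] 115.1 F [-2.1  1.7 -0.2] open 0.4
scene tab 0.66 [171. 242.] [479.5  -6.4  84. ]
```

View pics/c5.png

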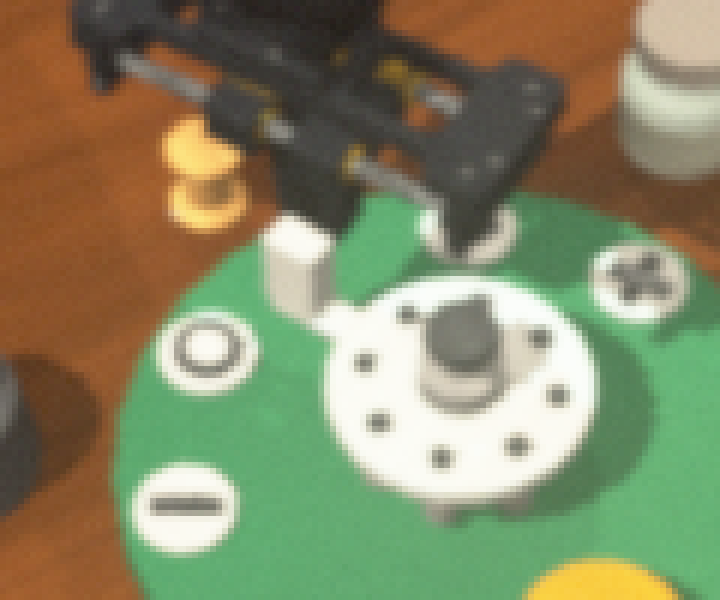

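The fingertip now bears on the tab at crop (300,260), with about 2.7 N measured, and the tab has started to turn. I'll go on along the arc and stop short of the label.

```bash
python3 - <<'E'
from h import *
plan(arc([1.13],17,z=68,n=13)[:0]+[w for w in arc(np.linspace(.49,1.13,13),20,z=68)])
E
```

```text
t 9.6167 at [475.2  -0.9  67.8] 115.0 F [-0.2 -0.6  0.8] open 0.4
[[-0.66,-0.17,-0.02,-0.054]]
[[-0.43,-0.09,0.0,-0.054]]
[[-0.42,-0.1,0.0,-0.053]]
[[-0.43,-0.09,0.0,-0.053]]
[[-0.43,-0.1,0.0,-0.054]]
[[-0.43,-0.09,0.0,-0.053]]
[[-0.43,-0.1,0.0,-0.053]]
[[-0.43,-0.09,0.0,-0.054]]
[[-0.43,-0.1,0.0,-0.053]]
[[-0.43,-0.09,0.0,-0.053]]
[[-0.43,-0.1,0.0,-0.054]]
[[-0.43,-0.09,0.0,-0.053]]
[[-0.43,-0.1,0.0,-0.053]]
```

>>> servo_tool(moves=[[-0.55, -0.1, 0, -0.0535], [-0.43, -0.1, 0, -0.0535], [-0.43, -0.1, 0, -0.0535], [-0.43, -0.1, 0, -0.0535], [-0.43, -0.1, 0, -0.0535], [-0.43, -0.1, 0, -0.0535], [-0.43, -0.1, 0, -0.0535], [-0.43, -0.1, 0, -0.0535], [-0.43, -0.1, 0, -0.0535], [-0.43, -0.1, 0, -0.0535], [-0.43, -0.1, 0, -0.0535], [-0.43, -0.1, 0, -0.0535]])

```text
time: 10.62
position: [500.2, -47.0, 67.6]
eef_rot: [[-0.881, 0.473, -0.002], [0.473, 0.881, -0.0], [0.002, -0.001, -1.0]]
force: [-2.5, -1.9, 0.6]
opening: 0.3
finger_force: 0.9
```

>>> servo_tool(moves=[[-0.43, -0.1, 0, -0.0535], [0, 0, 0, 0]])

```text
time: 10.78
position: [504.5, -50.4, 67.8]
eef_rot: [[-0.905, 0.426, -0.0], [0.426, 0.905, -0.0], [-0.0, -0.0, -1.0]]
force: [0.2, -0.2, -1.2]
opening: 0.5
finger_force: 0.0
```

```bash
python3 - <<'E'
from h import *
plan([])
q=look("scene",["tab","slot","turret_axis"])
cv2.imwrite("pics/c6.png",cv2.resize(q["color"][140:240,190:310],None,fx=6,fy=6,interpolation=3))
E
```

```text
t 10.7833 at [504.5 -50.4  67.8] 154.8 F [ 0.2 -0.2 -1.2] open 0.5
scene tab 0.77 [190. 233.] [516.9 -55.8  84. ]
scene slot 0.47 [212. 217.] [ 514.  -105.3   26. ]
scene turret_axis 0.82 [192. 270.] [559.  21.  66.]
scene turret_axis 0.69 [216. 218.] [ 551.5 -119.6   66. ]
```

View pics/c6.png

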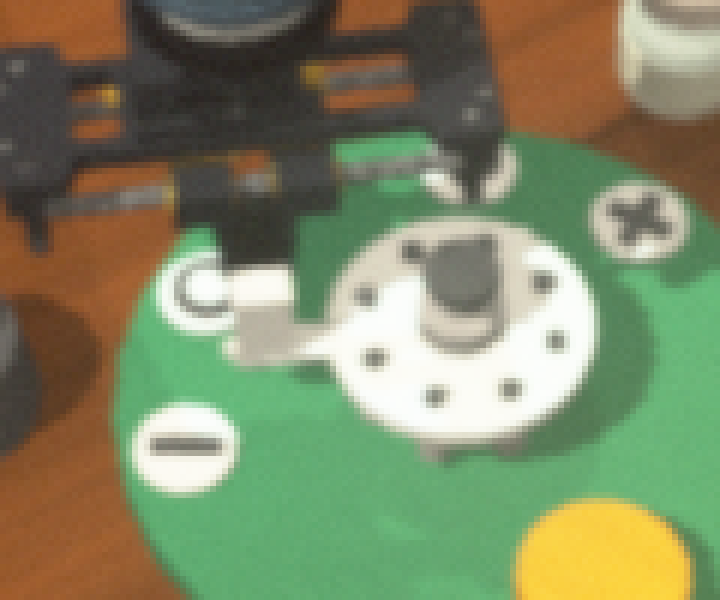

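The tab's top is at crop (263,287), the slot label at (185,447) and the plunger top at about (463,263). Next I'll work out the remaining angle.

```bash
python3 - <<'E'
from h import *
q=ctrl.get_image("scene");t=ctrl.get_image("top")
f=lambda a,A=A:round(float(np.arctan2(-(a[1]-A[1]),-(a[0]-A[0]))),3)
T=world(q,(140+287/6,190+263/6),102);S=world(q,(140+447/6,190+185/6),26);Pp=world(q,(140+262/6,190+462/6),102)
St=world(t,(212,297.5),26)
print("tab",T,f(T),"slot",S,f(S),"slot top",St,f(St),"plunger",Pp)
# disc centre from white ellipse fit in top image and slot blob in both
for n,p,b,z in(("scene",q,(195,150,290,225),26),("top",t,(280,200,312,225),26)):
    x0,y0,x1,y1=b;im=p["color"][y0:y1,x0:x1].astype(int)
    m=((im.min(2)>150)&(im.max(2)-im.min(2)<45)).astype(np.uint8)
    k,l,st,c=cv2.connectedComponentsWithStats(m)
    for i in range(1,k):
        if st[i,4]>30:
            r=(st[i,1]+(st[i,3]-1)/2+y0,st[i,0]+(st[i,2]-1)/2+x0);print(n,st[i],r,[np.round(world(p,r,h)[:2],1) for h in(23,66)])
print(f((528,-106)),f((525,-106)))
E
```

```text
tab [524.26492159 -58.21272028 102.        ] 1.143 slot [ 525.59140677 -100.82500461   26.        ] 1.305 slot top [ 518.32318238 -100.41367875   26.        ] 1.245 plunger [557.71169025  13.77641156 102.        ]
scene [  21   26   74   38 1473] (np.float64(194.5), np.float64(252.5)) [array([516.3,  -1.2]), array([542.9, -18.2])]
scene [ 17  57  18  16 200] (np.float64(214.5), np.float64(220.5)) [array([ 523.3, -100.7]), array([ 549.6, -112.9])]
1.335 1.311
```

>>> servo_tool(moves=[[-0.4, -0.08, 0, -0.05], [-0.4, -0.08, 0, -0.05], [0, 0, 0, 0], [0, 0, 0, 0]])

```text
time: 11.42
position: [511.1, -54.3, 67.9]
eef_rot: [[-0.942, 0.335, 0.0], [0.335, 0.942, 0.0], [-0.0, 0.0, -1.0]]
force: [-0.6, -0.4, -0.9]
opening: 0.4
finger_force: 0.0
```

>>> servo_tool(moves=[[1.0, 0, 0, 0], [1.5, 0, 0, 0], [0, 0, -2.0, 0], [0, 0, -3.0, 0], [3, 0, -3.0, 0], [3, 0, -3, 0], [2, 0, -3, 0], [0, 0, 0, 0], [0, 0, 0, 0]])

```text
time: 12.17
position: [412.8, -19.2, 208.2]
eef_rot: [[-0.943, 0.333, 0.004], [0.333, 0.943, 0.0], [-0.003, 0.002, -1.0]]
force: [0.1, -0.8, -0.7]
opening: 1.2
finger_force: 0.0
```

```bash
python3 - <<'E'
from h import *
plan([])
names=["slot","ring","tab","plunger_top","turret_axis","square"]
t=look("top",names);w=look("wrist",names);q=look("scene",["tab"])
print([proj(w,(*(A+r*np.array([-np.cos(1.28),-np.sin(1.28)])),z)) for r,z in((0,102),(80,102),(118,26))])
im=cv2.resize(t["color"][150:280,170:320],None,fx=2.5,fy=2.5,interpolation=3)
cv2.imwrite("pics/c7.png",np.hstack([cv2.resize(w["color"],None,fx=325/384,fy=325/384),im[:325]])[:,:800])
cv2.imwrite("pics/w7.png",w["color"]);cv2.imwrite("pics/t7.png",t["color"])
E
```

```text
t 12.1667 at [412.8 -19.2 208.2] 160.6 F [ 0.1 -0.8 -0.7] open 1.2
top plunger_top 0.62 [194. 246.] [555.6  12.5 102. ]
top turret_axis 0.87 [198. 246.] [554.7  14.4  66. ]
wrist ring 0.95 [213. 243.] [460.2 -51.1  26. ]
wrist plunger_top 0.24 [226.  61.] [ 389.2 -214.   102. ]
wrist square 0.86 [179. 351.] [462.9  84.3  26. ]
scene tab 0.83 [191. 236.] [523.1 -53.1  84. ]
[array([299.4, 329.1]), array([302.9, 252.8]), array([268. , 223.8])]
```

View pics/c7.png

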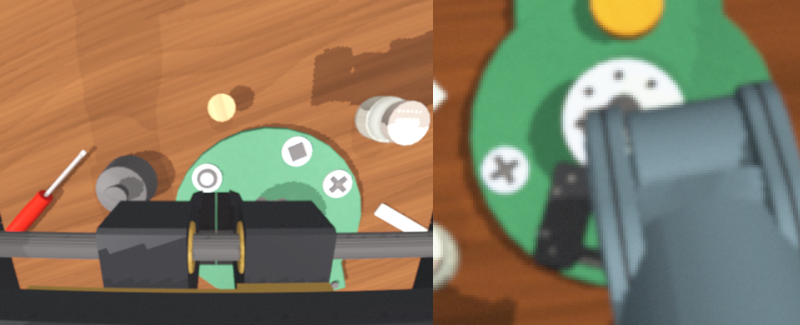

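The wrist view looks away from the tab here, so I'll carry the camera over to the far side. I have no picture views left, so from here I measure numerically only.

>>> servo_tool(moves=[[-3.1, 0.35, 0, 0], [-3.1, 0.35, 0, 0], [-3.1, 0.35, 0, 0], [-3.1, 0.35, 0, 0], [-3.1, 0.35, 0, 0], [-3.1, 0.35, 0, 0], [-3.1, 0.35, 0, 0], [0, 0, 0, 0], [0, 0, 0, 0], [0, 0, 0, 0]])

```text
time: 13.8
position: [624.8, -68.7, 206.4]
eef_rot: [[-0.943, 0.333, -0.001], [0.333, 0.943, 0.0], [0.001, -0.0, -1.0]]
force: [-0.1, -0.5, -0.3]
opening: 0.4
finger_force: 0.0
```

```bash
cat >> h.py <<'E'
def f(a,A=A): return round(float(np.arctan2(-(a[1]-A[1]),-(a[0]-A[0]))),3)
def white(p,A=A):
    """world outlines of bright grey blobs"""
    im=p["color"].astype(int);m=((im.min(2)>110)&(im.max(2)-im.min(2)<40)).astype(np.uint8)
    k,l,st,c=cv2.connectedComponentsWithStats(m)
    for i in range(1,k):
        if st[i,4]>150: print("blob",st[i],np.round(c[i][::-1]))
E
python3 - <<'E'
from h import *
plan([])
names=["slot","ring","tab","plunger_top","turret_axis","square","cross"]
w=look("wrist",names);q=look("scene",["tab","slot"]);t=look("top",names)
for n,p in(("w",w),("q",q),("t",t)): cv2.imwrite(f"pics/m_{n}.png",p["color"])
white(w)
for ph in(1.2,1.28):
  print([proj(w,(*(A+r*np.array([-np.cos(ph),-np.sin(ph)])),z)) for r,z in((0,102),(80,102),(118,26))])
E
```

```text
t 13.8 at [624.8 -68.7 206.4] 160.6 F [-0.1 -0.5 -0.3] open 0.4
wrist slot 0.89 [ 92. 197.] [523.4 -99.6  26. ]
wrist slot 0.37 [ 83. 317.] [558.2  27.8  26. ]
wrist ring 0.95 [ 18. 220.] [461.1 -49.2  26. ]
wrist tab 0.83 [ 76. 228.] [525.4 -59.1  84. ]
wrist plunger_top 0.87 [ 83. 318.] [559.3  13.6 102. ]
wrist cross 0.79 [ 23. 398.] [527.3 127.8  26. ]
scene tab 0.72 [191. 236.] [523.1 -53.7  84. ]
scene tab 0.55 [160. 224.] [422.5 -25.9  84. ]
scene slot 0.48 [214. 215.] [ 516.6 -111.1   26. ]
top ring 0.59 [243. 279.] [452.4 -49.4  26. ]
top tab 0.7 [198. 243.] [552.7  21.1  84. ]
top tab 0.56 [207. 282.] [521.8 -62.9  84. ]
top plunger_top 0.42 [198. 246.] [548.2  13.9 102. ]
top turret_axis 0.76 [199. 246.] [552.7  13.   66. ]
top square 0.76 [242. 218.] [467.2  87.1  26. ]
top square 0.36 [173. 150.] [647.2 233.1  26. ]
top cross 0.67 [217. 201.] [529.9 121.6  26. ]
blob [  3   0  43  54 334] [25. 23.]
blob [199   0  41  38 708] [ 19. 219.]
blob [209   4  20  22 340] [ 14. 218.]
blob [ 378    5   41   44 1162] [ 26. 398.]
blob [  179    23   188   119 11055] [ 83. 292.]
blob [ 451   71   61   59 1313] [ 98. 484.]
[array([ 80.3, 316.4]), array([ 77.1, 223.3]), array([ 83. , 195.8])]
[array([ 80.3, 316.4]), array([ 84.9, 223.6]), array([ 91.9, 196.2])]
```

```bash
cat >> h.py <<'E'
def ortho(p,z,c,h,s=3):
    """metric patch at height z around c, half size h mm, s px/mm; col=+x,row=+y"""
    n=2*h*s+1;g=np.linspace(-h,h,n);X,Y=np.meshgrid(c[0]+g,c[1]+g)
    K=np.array(p["K"]);E=np.linalg.inv(np.array(p["extrinsics"]))
    C=np.stack([X,Y,np.full_like(X,z)],-1)@E[:3,:3].T+E[:3,3];u=C[...,0]/-C[...,2];v=-C[...,1]/-C[...,2]
    k=1+p["k1"]*(u*u+v*v)
    return cv2.remap(p["color"],(K[0,0]*u*k+K[0,2]).astype(np.float32),(K[1,1]*v*k+K[1,2]).astype(np.float32),1)
def circ(p,z,c,h,r,tol=1.5,s=3):
    g=cv2.GaussianBlur(cv2.cvtColor(ortho(p,z,c,h,s),cv2.COLOR_BGR2GRAY),(5,5),0)
    o=cv2.HoughCircles(g,cv2.HOUGH_GRADIENT_ALT,1.5,10*s,param1=120,param2=0.5,minRadius=int((r-tol)*s),maxRadius=int((r+tol)*s))
    return [] if o is None else [np.round([c[0]-h+a/s,c[1]-h+b/s,R/s],1) for a,b,R in o[0][:3]]
E
cat > m.py <<'E'
from h import *
w=ctrl.get_image("wrist")
S=circ(w,23,(523,-101),45,21);D=circ(w,66,A,75,55,2);P=circ(w,102,(558,13),35,16);C=circ(w,23,(528,127),40,21);R=circ(w,23,(461,-50),40,21)
print("slot",S,"disc",D,"plung",P,"cross",C,"ring",R)
# tab: best template of 24x16 bright top against darker sides, in polar frame
g=cv2.GaussianBlur(cv2.cvtColor(ortho(w,102,A,120,2),cv2.COLOR_BGR2GRAY),(3,3),0).astype(np.float32)
np.save("g.npy",g)
def smp(a,r,t):
    u=np.array([-np.cos(a),-np.sin(a)]);v=np.array([np.sin(a),-np.cos(a)])
    x=(u[0]*r+v[0]*t+120)*2;y=(u[1]*r+v[1]*t+120)*2
    return cv2.remap(g,x.astype(np.float32),y.astype(np.float32),1)
r,t=np.meshgrid(np.arange(71,90,1.),np.arange(-26,27,2.))
for a in (1.13,):
    print(a,dict(zip(range(-26,27,2),smp(a,r,t).mean(1).astype(int))))
for n in("tab","slot","plunger_top"):
    for k in ctrl.spot_point(w,n)[:1]:print(n,k["conf"],np.round(world(w,k["position"],Z[n]),1))
E
python3 m.py
```

```text
slot [array([522. , -99.5,  21.3], dtype=float32)] disc [array([559. ,  14.5,  54.9])] plung [array([558.5,  13. ,  15.7], dtype=float32)] cross [array([530.5, 128.5,  21.3], dtype=float32)] ring [array([457.5, -49. ,  21.4], dtype=float32)]
1.13 {-26: np.int64(139), -24: np.int64(124), -22: np.int64(125), -20: np.int64(126), -18: np.int64(126), -16: np.int64(127), -14: np.int64(127), -12: np.int64(127), -10: np.int64(126), -8: np.int64(127), -6: np.int64(127), -4: np.int64(129), -2: np.int64(181), 0: np.int64(217), 2: np.int64(217), 4: np.int64(217), 6: np.int64(217), 8: np.int64(217), 10: np.int64(217), 12: np.int64(217), 14: np.int64(185), 16: np.int64(138), 18: np.int64(145), 20: np.int64(143), 22: np.int64(142), 24: np.int64(140), 26: np.int64(137)}
tab 0.61 [529.3 -60.5  84. ]
slot 0.83 [525.5 -99.   26. ]
plunger_top 0.86 [559.5  12.8 102. ]
```

Target is about 1.26 rad (casting yaw about -0.04). The tab measures 1.187, so 0.073 rad (about 6 mm) remains. I'll repeat the last push pose rotated by 0.073.

```bash
python3 - <<'E'
from h import *
plan([(487.5,-46,206,160.6,5),(487.5,-46,68,160.6,6),(506,-53,68,162,3),(516.2,-57.6,68,164.8,4)])
E
```

```text
t 14.95 at [625.8 -68.9 206.8] 160.6 F [-0.2  0.9 -0.3] open 0.2
[[2.76,-0.49,0.02,-0.0],[2.76,-0.49,0.01,-0.0],[2.76,-0.48,0.02,-0.0],[2.76,-0.49,0.02,-0.001],[2.76,-0.49,0.01,0.0]]
[[0.0,0.0,2.3,0.0],[0.0,0.0,2.3,0.0],[0.0,0.0,2.3,0.0],[0.0,0.0,2.3,0.0],[0.0,0.0,2.3,0.0],[0.0,0.0,2.3,0.0]]
[[-0.66,-0.01,0.0,-0.008],[-0.66,-0.02,0.0,-0.008],[-0.65,-0.03,0.0,-0.008]]
[[-0.28,-0.03,0.0,-0.012],[-0.28,-0.03,0.0,-0.012],[-0.27,-0.04,0.0,-0.013],[-0.28,-0.04,0.0,-0.012]]
```

>>> servo_tool(moves=[[2.76, -0.49, 0, 0], [2.76, -0.49, 0, 0], [2.76, -0.49, 0, 0], [2.76, -0.49, 0, 0], [2.76, -0.49, 0, 0], [0, 0, 0, 0], [0, 0, 2.3, 0], [0, 0, 2.3, 0], [0, 0, 2.3, 0], [0, 0, 2.3, 0], [0, 0, 2.3, 0], [0, 0, 2.3, 0]])

```text
time: 15.95
position: [488.3, -46.2, 68.0]
eef_rot: [[-0.943, 0.333, 0.001], [0.333, 0.943, -0.0], [-0.001, 0.0, -1.0]]
force: [0.7, -0.1, -0.5]
opening: 0.6
finger_force: 0.0
```

>>> servo_tool(moves=[[0, 0, 0, 0], [-0.65, 0, 0, -0.008], [-0.65, -0.02, 0, -0.008], [-0.65, -0.03, 0, -0.008], [0, 0, 0, 0], [0, 0, 0, 0]])

```text
time: 16.45
position: [507.1, -53.3, 69.8]
eef_rot: [[-0.951, 0.311, 0.002], [0.311, 0.951, -0.0], [-0.002, 0.001, -1.0]]
force: [-0.8, -0.0, -0.2]
opening: 0.3
finger_force: 0.0
```

```bash
python3 - <<'E'
from h import *
plan([(516.2,-57.6,68,164.8,4)])
E
```

```text
t 16.45 at [507.1 -53.3  69.8] 161.9 F [-0.8 -0.  -0.2] open 0.3
[[-0.25,-0.03,0.05,-0.013],[-0.25,-0.04,0.04,-0.012],[-0.25,-0.03,0.05,-0.013],[-0.25,-0.04,0.04,-0.013]]
```

>>> servo_tool(moves=[[-0.25, -0.03, 0, -0.0125], [-0.25, -0.04, 0, -0.0125], [-0.25, -0.03, 0, -0.0125], [-0.25, -0.04, 0, -0.0125], [0, 0, 0, 0], [0, 0, 0, 0]])

```text
time: 16.95
position: [515.2, -57.3, 68.8]
eef_rot: [[-0.965, 0.262, 0.0], [0.262, 0.965, 0.0], [-0.0, 0.0, -1.0]]
force: [-0.1, 0.3, -0.2]
opening: 0.2
finger_force: 0.0
```

>>> servo_tool(moves=[[1.2, 0, 0, 0], [1.5, 0, 0, 0], [0, 0, -3, 0.012], [0, 0, -3.7, 0.02], [0, 0, -3.7, 0.02], [0, 0, -3.4, 0.02], [-3.4, 0.6, 0, 0], [-3.4, 0.6, 0, 0], [-3.4, 0.6, 0, 0], [-3.4, 0.6, 0, 0], [0, 0, 0, 0], [0, 0, 0, 0]])

```text
time: 17.95
position: [625.8, -72.6, 206.0]
eef_rot: [[-0.944, 0.331, -0.0], [0.331, 0.944, -0.0], [0.0, -0.0, -1.0]]
force: [-0.3, 0.3, -0.1]
opening: 0.4
finger_force: 0.0
```

```bash
sed -i 's/(1.13,)/(1.23,)/' m.py; python3 m.py; python3 -c "
from h import *
plan([])"
```

```text
slot [array([521.5, -99. ,  21.3], dtype=float32)] disc [array([556.5,  13.5,  55. ])] plung [array([557. ,  13. ,  15.8], dtype=float32)] cross [array([530.5, 129. ,  21.4], dtype=float32)] ring [array([457. , -49. ,  21.6], dtype=float32)]
1.23 {-26: np.int64(127), -24: np.int64(127), -22: np.int64(128), -20: np.int64(128), -18: np.int64(127), -16: np.int64(127), -14: np.int64(127), -12: np.int64(128), -10: np.int64(128), -8: np.int64(128), -6: np.int64(148), -4: np.int64(213), -2: np.int64(218), 0: np.int64(218), 2: np.int64(218), 4: np.int64(218), 6: np.int64(218), 8: np.int64(218), 10: np.int64(212), 12: np.int64(142), 14: np.int64(135), 16: np.int64(133), 18: np.int64(125), 20: np.int64(124), 22: np.int64(122), 24: np.int64(122), 26: np.int64(123)}
tab 0.74 [532.4 -61.3  84. ]
slot 0.95 [523.8 -97.3  26. ]
plunger_top 0.57 [555.4  11.5 102. ]
t 18.15 at [623.9 -72.2 206.9] 160.7 F [ 0.1 -0.2 -0.5] open 0.8
```

The tab measures 1.26 against the label's 1.26, so they're aligned within about 0.01 rad. Next is the plunger: move over it, then go down gently.

>>> servo_tool(moves=[[2.3, 1.46, 0, 0], [2.3, 1.46, 0, 0], [2.3, 1.47, 0, 0], [2.28, 1.47, 0, 0], [0, 0, 0, 0], [0, 0, 2.5, 0], [0, 0, 2.5, 0], [0, 0, 2.5, 0], [0, 0, 2.5, 0], [0, 0, 0, 0], [0, 0, 0, 0]])

```text
time: 19.07
position: [556.8, 12.8, 106.6]
eef_rot: [[-0.944, 0.331, -0.002], [0.331, 0.944, -0.0], [0.002, -0.001, -1.0]]
force: [0.5, -0.7, 0.3]
opening: 0.5
finger_force: 0.0
```

>>> servo_tool(moves=[[0, 0, 0.4, 0], [0, 0, 0.4, 0], [0, 0, 0.3, 0], [0, 0, 0, 0], [0, 0, 0, 0]])

```text
time: 19.48
position: [558.1, 13.2, 96.2]
eef_rot: [[-0.944, 0.331, 0.0], [0.331, 0.944, 0.0], [-0.0, 0.0, -1.0]]
force: [0.4, -0.5, 0.5]
opening: 0.7
finger_force: 0.0
```

>>> servo_tool(moves=[[0, 0, 0.3, 0], [0, 0, 0.3, 0], [0, 0, 0, 0], [0, 0, 0, 0]])

```text
time: 19.82
position: [557.7, 13.2, 89.6]
eef_rot: [[-0.944, 0.331, -0.0], [0.331, 0.944, -0.0], [0.0, -0.0, -1.0]]
force: [-0.1, -0.2, -0.1]
opening: 0.5
finger_force: 0.0
```

>>> servo_tool(moves=[[0, 0, 0.3, 0], [0, 0, 0, 0], [0, 0, 0, 0]])

```text
time: 20.07
position: [557.8, 13.2, 86.6]
eef_rot: [[-0.944, 0.331, -0.0], [0.331, 0.944, -0.0], [0.0, -0.0, -1.0]]
force: [-0.3, -0.8, 0.4]
opening: 0.7
finger_force: 0.0
```

>>> servo_tool(moves=[[0, 0, 0.3, 0], [0, 0, 0, 0], [0, 0, 0, 0]])

```text
time: 20.32
position: [557.8, 13.2, 83.7]
eef_rot: [[-0.944, 0.331, -0.0], [0.331, 0.944, -0.0], [0.0, -0.0, -1.0]]
force: [0.1, 0.3, -0.6]
opening: 0.4
finger_force: 0.0
```

>>> servo_tool(moves=[[0, 0, 0.3, 0], [0, 0, 0, 0], [0, 0, 0, 0]])

```text
time: 20.57
position: [557.8, 13.2, 80.7]
eef_rot: [[-0.944, 0.331, -0.0], [0.331, 0.944, -0.0], [0.0, -0.0, -1.0]]
force: [-0.0, 0.0, 1.2]
opening: 0.4
finger_force: 0.0
```

>>> servo_tool(moves=[[0, 0, 0.3, 0], [0, 0, 0, 0], [0, 0, 0, 0]])

```text
time: 20.82
position: [558.1, 13.2, 77.9]
eef_rot: [[-0.944, 0.331, 0.0], [0.331, 0.944, 0.0], [-0.0, 0.0, -1.0]]
force: [0.0, 0.1, 2.1]
opening: 0.4
finger_force: 0.8
```

>>> servo_tool(moves=[[0, 0, 0.3, 0], [0, 0, 0, 0], [0, 0, 0, 0]])

```text
time: 21.07
position: [558.2, 13.2, 75.0]
eef_rot: [[-0.944, 0.331, 0.001], [0.331, 0.944, 0.0], [-0.001, 0.0, -1.0]]
force: [0.1, -0.1, 3.6]
opening: 0.4
finger_force: 1.5
```

>>> servo_tool(moves=[[0, 0, 0.2, 0], [0, 0, 0, 0], [0, 0, 0, 0]])

```text
time: 21.32
position: [558.2, 13.2, 73.0]
eef_rot: [[-0.944, 0.331, 0.001], [0.331, 0.944, 0.0], [-0.001, 0.0, -1.0]]
force: [0.7, -0.4, 3.6]
opening: 0.7
finger_force: 2.0
```

>>> servo_tool(moves=[[0, 0, 0.2, 0], [0, 0, 0, 0], [0, 0, 0, 0]])

```text
time: 21.57
position: [558.2, 13.2, 71.0]
eef_rot: [[-0.944, 0.331, 0.001], [0.331, 0.944, 0.0], [-0.001, 0.0, -1.0]]
force: [0.9, 1.0, 5.0]
opening: 0.6
finger_force: 2.5
```

>>> servo_tool(moves=[[0, 0, 0.1, 0], [0, 0, 0, 0], [0, 0, 0, 0]])

```text
time: 21.82
position: [558.2, 13.2, 70.6]
eef_rot: [[-0.944, 0.331, 0.001], [0.331, 0.944, 0.0], [-0.001, 0.0, -1.0]]
force: [-1.1, -0.6, 10.1]
opening: 0.9
finger_force: 5.5
```

>>> servo_tool(moves=[[0, 0, 0.1, 0], [0, 0, 0, 0], [0, 0, 0, 0]])

```text
time: 22.07
position: [558.3, 13.2, 70.5]
eef_rot: [[-0.944, 0.331, 0.001], [0.331, 0.944, 0.0], [-0.001, 0.0, -1.0]]
force: [-4.5, 0.0, 19.7]
opening: 0.1
finger_force: 9.9
```

On the stop: 19.7 N with no further travel. I'll hold briefly, raise straight up, move back to the viewing pose and check.

>>> servo_tool(moves=[[0, 0, 0, 0], [0, 0, 0, 0], [0, 0, -0.5, 0], [0, 0, -1, 0], [0, 0, -2.5, 0], [0, 0, -3, 0], [0, 0, -3.5, 0], [0, 0, -3.3, 0], [-2.3, -1.46, 0, 0], [-2.3, -1.46, 0, 0], [-2.3, -1.46, 0, 0], [-2.3, -1.46, 0, 0]])

```text
time: 23.07
position: [625.2, -73.2, 206.8]
eef_rot: [[-0.944, 0.33, -0.001], [0.33, 0.944, 0.0], [0.001, -0.0, -1.0]]
force: [0.2, 0.3, -0.2]
opening: 0.1
finger_force: 0.0
```

>>> servo_tool(moves=[[0, 0, 0, 0], [0, 0, 0, 0], [0, 0, 0, 0], [0, 0, 0, 0]])

```text
time: 23.4
position: [624.5, -70.7, 206.6]
eef_rot: [[-0.944, 0.329, -0.001], [0.329, 0.944, 0.001], [0.002, 0.001, -1.0]]
force: [0.6, 0.1, 0.7]
opening: 0.4
finger_force: 0.0
```

```bash
python3 m.py; python3 -c "
from h import *
plan([])"
```

```text
slot [array([522.5, -98.5,  21.3], dtype=float32)] disc [array([558. ,  12.5,  55. ])] plung [array([558. ,  14. ,  15.6], dtype=float32)] cross [array([530.5, 129. ,  21.4], dtype=float32)] ring [array([457.5, -49. ,  21.4], dtype=float32)]
1.23 {-26: np.int64(126), -24: np.int64(127), -22: np.int64(128), -20: np.int64(128), -18: np.int64(127), -16: np.int64(127), -14: np.int64(128), -12: np.int64(128), -10: np.int64(127), -8: np.int64(128), -6: np.int64(149), -4: np.int64(212), -2: np.int64(218), 0: np.int64(218), 2: np.int64(218), 4: np.int64(218), 6: np.int64(218), 8: np.int64(218), 10: np.int64(213), 12: np.int64(142), 14: np.int64(136), 16: np.int64(133), 18: np.int64(125), 20: np.int64(123), 22: np.int64(122), 24: np.int64(122), 26: np.int64(123)}
tab 0.97 [533.7 -63.5  84. ]
slot 0.82 [523.2 -99.1  26. ]
plunger_top 0.69 [558.5  11.4 102. ]
t 23.6 at [625.1 -71.4 207. ] 160.7 F [ 0.2 -0.5  0.7] open 0.6
```

```bash
python3 -c "
from bench import ctrl
print(ctrl.finish_job())"
```

```text
the job is handed in; nothing more can be done
None
```

I pushed the tab round to the slot label, within about 0.01 rad by the wrist camera, then pressed the plunger to its stop (about 20 N) and let it back up. I handed the job in at about 24 s; the first push slid over the tab without touching it and had to be redone lower.

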